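Push a filter carrier into its stop corner

TASK

Push the black carrier plate that holds the blue filter head along the bench until its long side sits flush against the aluminium fence and its end is up against the green stop (not the red one). Only push against the edges of the plate with the fingers: do not lift or tip it, do not touch the filter head, and leave everything else on the bench where it is. Finish with the gripper clear of everything.

Things in the scene. Friction and masses are not known exactly. Their poses are not given: they have to be found in the camera images.
- carrier: Loose black plastic plate, 100 mm (its x) by 130 mm (its y), 28 mm thick, lying flat on the bench; with the head about 0.75 kg (varies by a quarter). Origin at the centre of its underside, z up. It slides with ordinary friction (some 3 to 7 N). It starts between the robot and the fence, turned up to 26 degrees from it, its +x long side (130 mm) facing the fence.
- filter_head: Blue round filter head fixed on the middle of the carrier plate, 64 mm across, 38 mm tall (its top is 66 mm above the bench), with a brass port of 18 mm diameter reaching 45 mm from the centre to its +y and to its -y side. Origin at the centre of its underside, 28 mm above the bench. Not to be touched.
- fence: Fixed aluminium bar bolted to the bench, 20 mm thick (x), 376 mm long (y), 30 mm tall. Origin at the centre of its underside; its -x face, 10 mm from the origin, looks towards the robot and is the face to sit against. Its position and yaw vary.
- stop_green: Fixed green block at one end of the fence, 30 mm wide along it (its y), 32 mm tall. Same axes as the fence; origin on the bench on the fence's centre line, 175 mm from the fence's origin, on its +y or -y side (varies). It reaches 60 mm from its origin to -x (50 mm out from the fence's face). The face to sit against, 15 mm from its origin, looks to the middle of the fence.
- stop_red: Fixed red block, the same in size and axes, at the other end of the fence. Not the one to use.
- cartridge: Bystander: white upright filter cartridge, 60 mm diameter, 110 mm tall, near the fence's +y end, on the robot's side of it. Origin at the centre of its underside.
- fitting: Bystander: upright brass fitting, 32 mm wide, 45 mm tall, near the fence's -y end, on the robot's side of it. Origin at the centre of its underside.
- spanner: Bystander: steel spanner, 160 mm long (its x), lying behind the fence. Origin near its middle, on the bench.
- cup: Bystander: yellow cup, 70 mm across, 75 mm tall, left of the work. Origin at the centre of its underside.
- jar: Bystander: amber jar, 64 mm across, 80 mm tall, right of the work. Origin at the centre of its underside.
- screwdriver: Bystander: screwdriver lying at the far left, along its x axis. Origin near its middle, on the bench.
- tape: Bystander: roll of brown tape lying flat, 90 mm across, 40 mm tall, at the right. Origin at the centre of its underside.
Mind the look-alikes: they are no part of the job. Of the things like the carrier, leave any that is brown; of the rest the smaller one is meant.

How it is judged:
By the outcome, as a careful person would: the job done as asked, in the order asked, and still so for the second after the job is handed in, with the robot touching nothing.
It also fails if it takes over 48 s, if anything falls off the work surface, if the arm or the gripper's body presses on something with over 40 N, if the wrist force passes 120 N, or if a joint passes its speed limit or range.

ROBOT

A 6-joint arm with a two-finger parallel gripper is mounted at the origin on the work surface. World frame = base frame: x ahead of the robot, y to its left, z up, the work surface at z = 0. Lengths are in m, angles in rad, forces in N, time in s.
With the tool pointing down it reaches from about 0.35 to 0.85 m from the base axis. Payload 8.1 kg.
Tool frame: the origin (TCP) lies on the centre line of the jaws, within the pads' length; the fingertips stand 14 mm ahead of it and the grasp point (between the pads) lies 5 mm behind it; z points along the fingers, y is the line along which they close (so a half turn about z gives the same grasp; the last joint's range is limited). The gripper opens to 93 mm and grips with 3 to 60 N. Pads are 15 mm wide; open, the fingers measure 128 mm over their backs; the gripper's body (75 mm by 188 mm) begins 65 mm behind the grasp point.
Start: joints at [-1.37, 0.13, 1.488, -0, 1.523, -0.085], TCP at [0.169, -0.576, 0.233] pointing down, gripper open.
Joint ranges: [-2.96, 2.96], [-0.89, 2.26], [0.02, 2.5], [-1.34, 4.48], [0, 2.73], [-2.66, 2.66]. Speed limits (rad/s): [2.39, 2.39, 2.79, 3.14, 3.14, 3.14].

INTERFACE

Orientations are given as a unit quaternion [x, y, z, w].
In Python, from cell import r gives the robot as it stands.
- The arm moves only by the shell command python3 -m handwheel 'ROWS' [FORCE]. ROWS is text: rows parted by semicolons, each of 7 numbers parted by spaces: the shift along the tool's x, y, z in m, then the turn, a rotation vector about the tool's x, y, z in rad, then the finger opening in m, from 0 to 0.093. In form: tx ty tz ax ay az fingers; .... A call has 1 to 8 rows; each row is the pose to reach, as a shift and turn from the pose commanded when the call began, along the tool's axes at that moment; what a row does not reach only later rows make up. A row lasts 1/8 s, in which the tool goes at most 62.5 mm and 10.7 degrees, less where a joint would pass 70% of its speed; a pose out of reach is approached as far as the arm can. A call with a gripper value outside its range is refused whole. The fingers move at their own pace and stop on an object; FORCE is the grip in N (left out, the last holds). Time passes only in rows, so rows that repeat a pose let the fingers close. It gives the time, the measured TCP pose, the force, the opening and the grip force at its end, in the units of the state.
- r.observe(): the state, without advancing time (a new reading comes with each control period).
- r.capture(name): name is "scene" or "top"; returns the picture (480x640x3 uint8, red, green, blue); there is no depth.
- r.calibration(name): a dict with "fx", "fy", "cx", "cy" (pixels), "eye" and "orientation" of the camera in the world. Camera axes: x right, y down, z forward; pixel columns grow to the right and rows downward; lengths in m; the calibration is good to about 2 mm. A picture is of the moment at which its call begins. calibration takes no time and is no camera call.
- r.hand_in(): hands the job in; it is judged then, once.
The state is a dict: "time": time; "joint_pos": joint angles; "qd": joint speeds; "joint_torque": joint torques, N m; "tool_pos": TCP position; "tool_rot": TCP orientation; "wrist_force": force on the tool from outside, world axes, zero at the start; "moment": the same for the moment, N m; "finger_gap": opening from 0.0 (shut) to 1.0 (fully open); "grasp_force": force on a finger pad.
Only numpy, scipy, OpenCV 4.12 (cv2) and the standard library are available. Lean on these libraries where they do the work, as an engineer would, in place of code of your own. Each camera call takes 0.05 s, during which the arm holds its last target. There are 200 camera calls.

## Working session

There is one attempt and no reset: what is moved stays moved. The work goes in short steps, Python scripts to look and compute and a shell command to move; the robot and the scene stay as the last step left them, time stands still between calls to the robot, and variables do not carry over. Pictures are saved under pics/ and viewed, at most 10 in all, crops included, and the job is handed in when it is done.

```bash
mkdir -p pics; ls; python3 - <<'E'
from cell import r
import cv2
for n in("scene","top"):
    cv2.imwrite(f"pics/{n}0.png",r.capture(n)[:,:,::-1]); print(n,r.calibration(n))
print(r.observe())
E
```

```text
pics
scene {'fx': 455.4743009866952, 'fy': 455.4743009866952, 'cx': 320.819959303026, 'cy': 238.80055764507395, 'eye': array([ 1.09928877, -0.18248923,  0.98459639]), 'orientation': array([ 0.79863141,  0.52904752, -0.16093259, -0.23748112])}
top {'fx': 514.2098213822549, 'fy': 514.2098213822549, 'cx': 323.5727170691499, 'cy': 238.15108197096606, 'eye': array([0.39921939, 0.0418774 , 1.27592752]), 'orientation': array([ 0.71099928, -0.70104502,  0.04432332, -0.03242463])}
{'time': 0.1, 'joint_pos': array([-1.37039187e+00,  1.31077455e-01,  1.48919210e+00,  4.16504207e-05,
        1.52300459e+00, -8.54047104e-02]), 'qd': array([ 0.00021556,  0.0003277 , -0.00266396, -0.00104872,  0.0008486 ,
        0.00053501]), 'joint_torque': array([ 1.76921283e-03, -5.61334383e+01, -4.93097770e+01,  7.70261488e-02,
        2.90304946e-02, -6.56912357e-05]), 'tool_pos': array([ 0.16909359, -0.57515809,  0.23168529]), 'tool_rot': array([ 9.89806299e-01,  1.42417636e-01, -2.75500500e-05, -8.40553754e-04]), 'wrist_force': array([ 0.28847845,  0.17126815, -0.11222652]), 'moment': array([0.06389097, 0.00780813, 0.00480077]), 'grasp_force': 0.0, 'finger_gap': 0.9991650538552735}
```

View pics/top0.png

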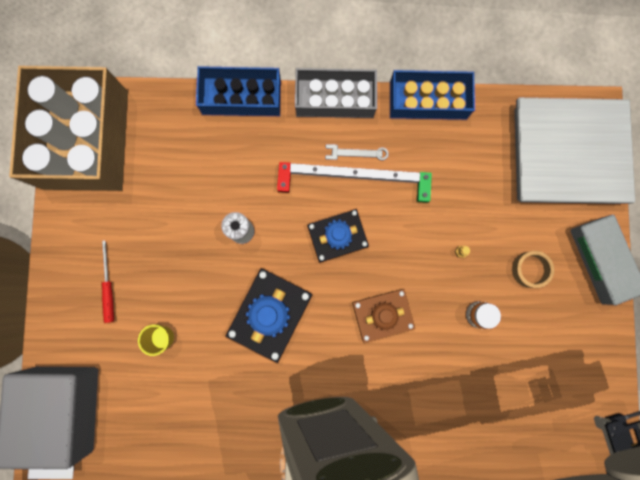

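View pics/scene0.png

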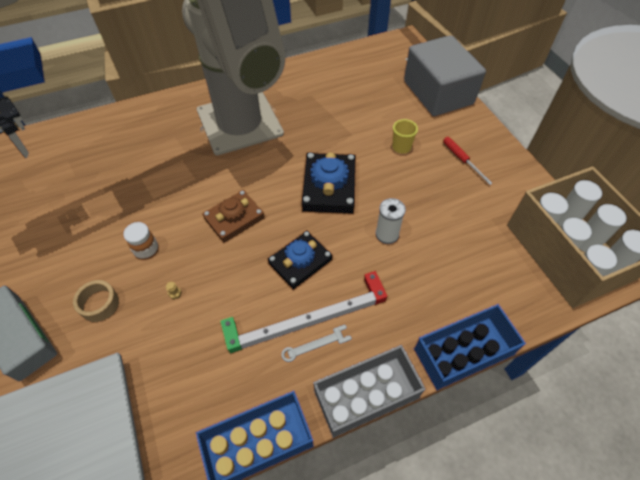

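```bash
cat > h.py <<'E'
import numpy as np,cv2
from cell import r
from scipy.spatial.transform import Rotation as R
def ray(n,uv,z):
    c=r.calibration(n); uv=np.atleast_2d(uv).astype(float)
    d=np.c_[(uv[:,0]-c['cx'])/c['fx'],(uv[:,1]-c['cy'])/c['fy'],np.ones(len(uv))]
    d=R.from_quat(c['orientation']).apply(d); e=c['eye']
    return (e+d*((z-e[2])/d[:,2])[:,None])[:,:2]
def rect(n,m,z,box):
    """min-area rectangle, in world, of the biggest blob of mask m inside box (u0,v0,u1,v1)"""
    k=np.zeros(m.shape,np.uint8);u0,v0,u1,v1=box;k[v0:v1,u0:u1]=m[v0:v1,u0:u1]*255
    c=max(cv2.findContours(k,cv2.RETR_EXTERNAL,cv2.CHAIN_APPROX_NONE)[0],key=cv2.contourArea)
    p=ray(n,c[:,0,:],z).astype(np.float32)
    q=cv2.boxPoints(cv2.minAreaRect(p)); ctr=q.mean(0)
    e=[q[1]-q[0],q[2]-q[1]]; e.sort(key=np.linalg.norm)
    L=[np.linalg.norm(v)+.0024 for v in e]; a=np.degrees(np.arctan2(e[1][1],e[1][0]))%180
    return ctr,L,a-90   # centre, short/long side, yaw of the long side from world y
def masks(im):
    h,s,v=[x.astype(int) for x in cv2.split(cv2.cvtColor(im,cv2.COLOR_RGB2HSV))]
    return dict(notwood=~((h>4)&(h<22)&(s>70)&(v>60)),black=v<75,white=(s<60)&(v>140),green=(h>45)&(h<85)&(s>120),red=((h<5)|(h>172))&(s>170)&(v>100))
E
python3 - <<'E'
from h import *
im=r.capture("top");m=masks(im)
np.set_printoptions(precision=4,suppress=True)
k=m['notwood']
print('carrier',rect('top',k,.028,(300,200,378,270)))
print('large',rect('top',k,.028,(220,262,318,368)))
print('brown?',ray('top',[[384,315]],.028))
print('fence',rect('top',m['white'],.03,(288,160,422,184)))
print('green',rect('top',m['green'],.032,(410,165,440,210)))
print('red',rect('top',m['red'],.032,(270,155,296,200)))
print('cart top',ray('top',[[237,226]],.11),'fitting',ray('top',[[463,251]],.03), 'big head top', ray('top',[[269,315]],.07))
a=cv2.resize(im[150:370,215:435],None,fx=2.7,fy=2.7,interpolation=2)
b=(k[150:370,215:435]*255).astype(np.uint8)
cv2.imwrite('pics/c1.png',a[:,:,::-1])
E
```

```text
carrier (array([ 0.5438, -0.0123], dtype=float32), [np.float32(0.09771778), np.float32(0.12758777)], np.float32(18.425522))
large (array([0.3486, 0.1511], dtype=float32), [np.float32(0.13916305), np.float32(0.1828271)], np.float32(63.713577))
brown? [[ 0.3515 -0.1262]]
fence (array([ 0.7006, -0.0539], dtype=float32), [np.float32(0.025263688), np.float32(0.32126647)], np.float32(-3.1756287))
green (array([ 0.6666, -0.2245], dtype=float32), [np.float32(0.03298648), np.float32(0.076196834)], np.float32(85.85698))
red (array([0.685 , 0.1236], dtype=float32), [np.float32(0.031834703), np.float32(0.0726751)], np.float32(-89.04291))
cart top [[0.5514 0.2208]] fitting [[ 0.5088 -0.3192]] big head top [[0.3498 0.1465]]
```

View pics/c1.png

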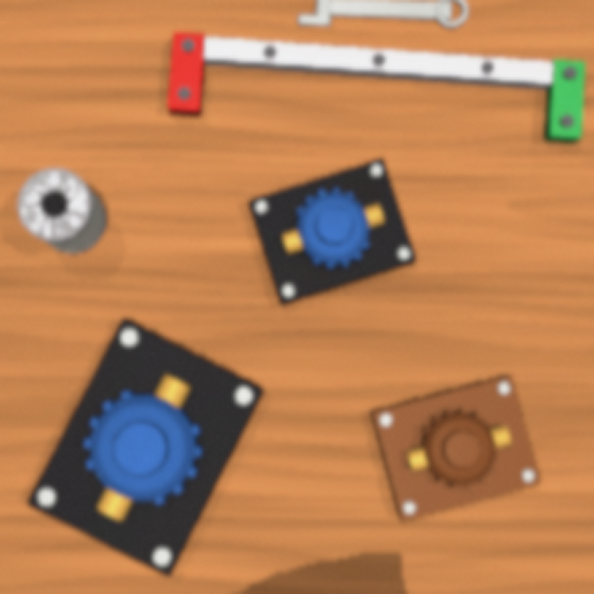

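Small black plate at (338,235) measures 98 × 128 mm, so it is the carrier. The other two are out: the black one at (269,315) measures 139 × 183 mm, and the one at (384,315) is brown. Green stop is at (425,187), the -y end. The stops measured 349 mm apart, against 350 mm given.

```bash
cat > go.py <<'E'
# python3 go.py x y z yawdeg : shift/turn in tool axes from the present pose
import sys
from h import *
s=r.observe();T=R.from_quat(s['tool_rot']);x,y,z,w=map(float,sys.argv[1:])
G=R.from_euler('z',w,degrees=True)*R.from_quat([1,0,0,0])
print(s['time'],s['tool_pos'].round(4),'d',T.inv().apply(np.array([x,y,z])-s['tool_pos']).round(4),'rot',(T.inv()*G).as_rotvec().round(4))
E
python3 -m handwheel '0.055 -0.054 0 0 0 0 0.07; 0.1 -0.098 0 0 0 0 0.07; 0.144 -0.142 0 0 0 0 0.07; 0.188 -0.186 0 0 0 -0.01 0.07; 0.232 -0.23 0 0 0 -0.02 0.07; 0.276 -0.274 0 0 0 -0.03 0.07; 0.32 -0.318 0 0 0 -0.035 0.07; 0.355 -0.352 0 0 0 -0.035 0.07' 20; python3 go.py 0.4655 -0.038 0.026 18.4
```

```text
time: 1.15
tool_pos: [0.4111, -0.1359, 0.2327]
tool_rot: [0.987, 0.16, 0.0, 0.0]
wrist_force: [0.7, 0.1, 0.7]
finger_gap: 0.754
grasp_force: 0.0
1.15 [ 0.4111 -0.1359  0.2327] d [ 0.0824 -0.0759  0.2067] rot [ 0.0005 -0.0005 -0.0005]
```

```bash
python3 -m handwheel '0.04 -0.038 0 0 0 0 0.07; 0.07 -0.066 0 0 0 0 0.07; 0.08 -0.076 0.04 0 0 0 0.07; 0.08 -0.076 0.09 0 0 0 0.07; 0.08 -0.076 0.14 0 0 0 0.07; 0.08 -0.076 0.18 0 0 0 0.07; 0.08 -0.076 0.2 0 0 0 0.07; 0.08 -0.076 0.205 0 0 0 0.07'; python3 - <<'E'
from h import *
a=r.capture("top");b=r.capture("scene")
cv2.imwrite('pics/c2.png',np.hstack([cv2.resize(a[150:350,240:440],(400,400)),cv2.resize(b[180:380,200:400],(400,400))])[:,:,::-1])
E
python3 go.py 0.4655 -0.038 0.026 18.4
```

```text
time: 2.15
tool_pos: [0.4609, -0.0402, 0.0259]
tool_rot: [0.987, 0.16, -0.002, -0.001]
wrist_force: [-0.7, 1.2, 0.9]
finger_gap: 0.75
grasp_force: 0.0
2.25 [ 0.4623 -0.0405  0.0275] d [ 0.0038 -0.0013  0.0015] rot [-0.0004  0.0006 -0.0004]
```

View pics/c2.png

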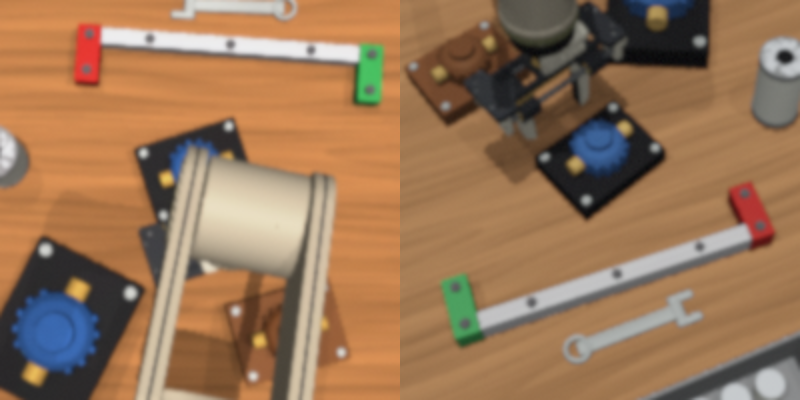

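```bash
cat > way.py <<'E'
from h import *
FX=np.array([.9985,-.0541]);FY=np.array([.0541,.9985]);FO=np.array([.7007,-.052]) # fence frame
def rows(P,z=.026):
    "P: list of (x,y,yaw) of the tool; prints shifts in tool axes"
    s=r.observe();T=R.from_quat(s['tool_rot']);p0=s['tool_pos']
    for x,y,w in P:
        G=R.from_euler('z',w,degrees=True)*R.from_quat([1,0,0,0])
        print(T.inv().apply([x-p0[0],y-p0[1],z-p0[2]]).round(4),(T.inv()*G).as_rotvec().round(3))
E
python3 - <<'E'
from way import *
P=[]
for s,w in [(-.012,18.4),(0,18.4),(.008,16),(.016,13.5),(.024,11),(.032,8),(.04,5),(.048,2),(.056,-1),(.064,-3.1),(.072,-3.1),(.08,-3.1),(.088,-3.1)]:
    c=np.array([.5438,-.0123])+s*FX; a=np.radians(w)
    P.append((*(c-.0575*np.array([np.cos(a),np.sin(a)])),w))
rows(P)
E
```

```text
[ 0.0176 -0.0054  0.0015] [-0.     0.001 -0.   ]
[ 0.0287 -0.001   0.0015] [-0.     0.001 -0.   ]
[ 0.0362 -0.0005  0.0015] [-0.     0.001  0.041]
[ 0.0438 -0.0001  0.0015] [-0.     0.001  0.085]
[0.0516 0.0004 0.0015] [-0.     0.001  0.129]
[0.0595 0.0003 0.0015] [-0.     0.001  0.181]
[0.0675 0.0003 0.0015] [-0.     0.001  0.233]
[0.0757 0.0003 0.0015] [-0.     0.001  0.286]
[0.0841 0.0004 0.0015] [-0.     0.001  0.338]
[0.0923 0.0014 0.0015] [-0.     0.001  0.375]
[0.0997 0.0043 0.0015] [-0.     0.001  0.375]
[0.1072 0.0072 0.0015] [-0.     0.001  0.375]
[0.1146 0.0101 0.0015] [-0.     0.001  0.375]
```

```bash
python3 -m handwheel '0.016 -0.002 0.001 0 0 0 0.07; 0.025 -0.001 0.001 0 0 0 0.07; 0.036 0 0.001 0 0 0.04 0.07; 0.044 0 0.001 0 0 0.085 0.07; 0.052 0 0.001 0 0 0.13 0.07; 0.06 0 0.001 0 0 0.18 0.07; 0.068 0 0.001 0 0 0.23 0.07; 0.076 0 0.001 0 0 0.285 0.07'; python3 - <<'E'
from h import *
b=r.capture("scene")
cv2.imwrite('pics/c3.png',cv2.resize(b[180:380,200:400],(600,600))[:,:,::-1])
E
python3 go.py 0.534 -0.018 0.026 -3.1
```

```text
time: 3.25
tool_pos: [0.5337, -0.0164, 0.0272]
tool_rot: [1.0, 0.017, -0.001, -0.0]
wrist_force: [-9.2, 1.3, 5.7]
finger_gap: 0.754
grasp_force: 4.3
3.3 [ 0.535  -0.0162  0.0274] d [-0.001   0.0018  0.0014] rot [-0.0001  0.0009  0.0858]
```

View pics/c3.png

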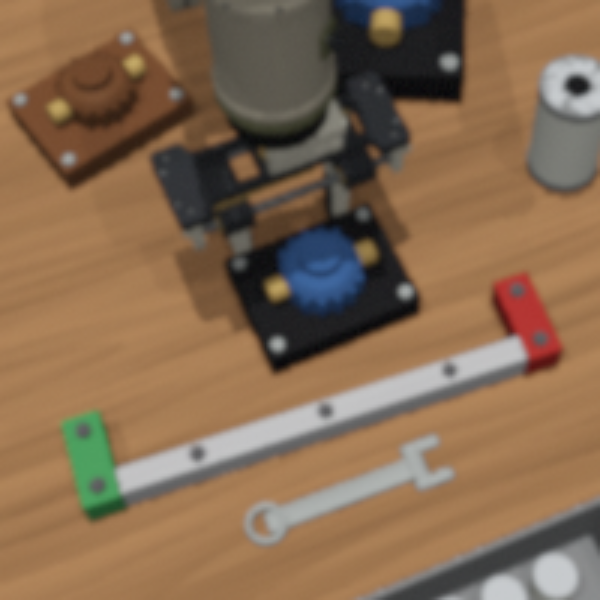

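```bash
python3 -m handwheel '0.008 0.001 0.001 0 0 0.03 0.07; 0.016 0.002 0.001 0 0 0.06 0.07; 0.024 0.003 0.001 0 0 0.087 0.07; 0.03 0.003 0.001 0 0 0.087 0.07; 0.036 0.003 0.001 0 0 0.087 0.07; 0.041 0.004 0.001 0 0 0.087 0.07; 0.044 0.004 0.001 0 0 0.087 0.07; 0.046 0.004 0.001 0 0 0.087 0.07'; python3 -m handwheel '0.001 0 0 0 0 0 0.07;0.002 0 0 0 0 0 0.07;0.003 0 0 0 0 0 0.07; 0.003 0 0 0 0 0 0.07'; python3 go.py 0.583 -0.02 0.026 -3.1
```

```text
time: 4.3
tool_pos: [0.5798, -0.0191, 0.0258]
tool_rot: [1.0, -0.025, -0.001, 0.0]
wrist_force: [-7.8, 0.3, 3.1]
finger_gap: 0.75
grasp_force: 3.5
time: 4.8
tool_pos: [0.5828, -0.0191, 0.0258]
tool_rot: [1.0, -0.025, -0.001, 0.0]
wrist_force: [-6.5, -0.1, 2.9]
finger_gap: 0.751
grasp_force: 3.0
4.8 [ 0.5828 -0.0191  0.0258] d [ 0.0002  0.0009 -0.0002] rot [0.0001 0.0021 0.004 ]
```

```bash
python3 -m handwheel '0.001 0 0 0 0 0 0.07;0.002 0 0 0 0 0 0.07; 0.002 0 0 0 0 0 0.07'|grep -E 'pos|wrist'; python3 -m handwheel '0.001 0 0 0 0 0 0.07;0.002 0 0 0 0 0 0.07; 0.002 0 0 0 0 0 0.07'|grep -E 'pos|wrist'
```

```text
tool_pos: [0.5835, -0.0191, 0.0259]
wrist_force: [-14.4, 0.1, 10.1]
tool_pos: [0.5836, -0.0192, 0.0258]
wrist_force: [-25.2, -0.1, 19.4]
```

```bash
python3 -m handwheel '-0.012 0 0 0 0 0 0.07;-0.03 0 0 0 0 0 0.06; -0.03 0 -0.04 0 0 0 0.05; -0.04 0 -0.09 0 0 0 0.05; -0.06 0 -0.12 0 0 0 0.05; -0.11 0 -0.12 0 0 0 0.05; -0.15 0 -0.12 0 0 0 0.05; -0.15 0 -0.12 0 0 0 0.05'|grep -E 'pos|wrist|time'; python3 - <<'E'
from h import *
a=r.capture("top");m=masks(a)
print(r.observe()['joint_pos'].round(3))
print('carrier',rect('top',m['notwood']&~m['white'],.028,(296,183,395,245)))
cv2.imwrite('pics/c4.png',cv2.resize(a[140:290,260:460],(800,600))[:,:,::-1])
E
```

```text
time: 6.55
tool_pos: [0.4361, -0.0115, 0.1457]
wrist_force: [0.1, -0.6, 0.9]
[-0.144 -0.269  2.028  0.     1.38   1.478]
carrier (array([ 0.63253087, -0.01884915], dtype=float32), [np.float32(0.08532152), np.float32(0.12790726)], np.float32(0.24059296))
```

View pics/c4.png

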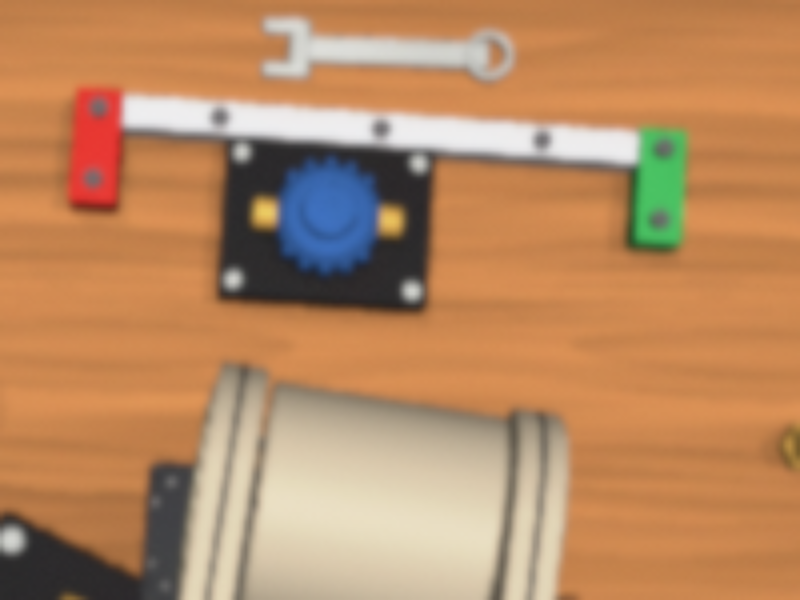

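```bash
python3 go.py 0.6455 0.0757 0.026 86.9; python3 go.py 0.6455 0.0757 0.026 -2.9
```

```text
6.6 [ 0.4378 -0.0117  0.1463] d [ 0.2026 -0.0978  0.1208] rot [ 0.0023 -0.0019 -1.5675]
6.6 [ 0.4378 -0.0117  0.1463] d [ 0.2026 -0.0978  0.1208] rot [ 0.0002 -0.0026 -0.0002]
```

```bash
python3 -m handwheel '0.02 -0.01 -0.01 0 0 -0.17 0.05; 0.05 -0.025 -0.02 0 0 -0.34 0.05; 0.08 -0.04 -0.02 0 0 -0.51 0.05; 0.11 -0.055 -0.02 0 0 -0.68 0.05; 0.14 -0.07 -0.02 0 0 -0.85 0.05; 0.17 -0.085 -0.02 0 0 -1.02 0.05; 0.19 -0.095 -0.02 0 0 -1.19 0.05; 0.202 -0.098 -0.02 0 0 -1.36 0.05' | grep pos; python3 -m handwheel '0 0 0 0 0 -0.16 0.05; 0 0 0 0 0 -0.21 0.05;0 0 0 0 0 -0.21 0.05'|grep pos;  python3 go.py 0.6455 0.0757 0.026 86.9
```

```text
tool_pos: [0.6469, 0.0766, 0.1654]
tool_pos: [0.6458, 0.076, 0.1655]
7.975 [0.6458 0.076  0.1655] d [-0.0003 -0.0004  0.1395] rot [ 0.0009 -0.0001  0.0019]
```

Over the +y end of the plate; down, then push along -y (tool -x).

```bash
python3 -m handwheel '0 0 0.03 0 0 0 0.05; 0 0 0.07 0 0 0 0.05; 0 0 0.11 0 0 0 0.05; 0 0 0.13 0 0 0 0.05; 0 0 0.138 0 0 0 0.05; 0 0 0.138 0 0 0 0.05' ; python3 - <<'E'
from h import *
a=r.capture("top");b=r.capture("scene")
cv2.imwrite('pics/c5.png',np.hstack([cv2.resize(a[130:280,250:400],(400,400)),cv2.resize(b[200:350,250:400],(400,400))])[:,:,::-1])
E
python3 go.py 0.6455 0.0757 0.026 86.9
```

```text
time: 8.72
tool_pos: [0.6454, 0.076, 0.0283]
tool_rot: [0.725, 0.688, 0.0, 0.0]
wrist_force: [-0.2, -0.4, 0.5]
finger_gap: 0.539
grasp_force: 0.0
8.825 [0.6461 0.076  0.0296] d [-0.0003 -0.0006  0.0036] rot [ 0.0029 -0.0003  0.0019]
```

View pics/c5.png

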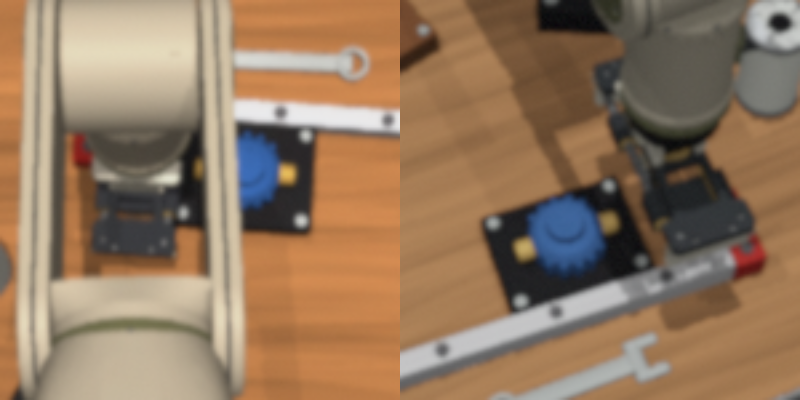

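```bash
python3 -m handwheel '-0.01 0 0.002 0 0 0 0.05; -0.018 0 0.002 0 0 0 0.05; -0.024 0 0.002 0 0 0 0.05; -0.03 0 0.002 0 0 0 0.05; -0.038 0 0.002 0 0 0 0.05; -0.046 0 0.002 0 0 0 0.05; -0.054 0 0.002 0 0 0 0.05; -0.062 0 0.002 0 0 0 0.05' | grep -E 'pos|wrist'; python3 -m handwheel '-0.008 0 0 0 0 0 0.05; -0.016 0 0 0 0 0 0.05; -0.024 0 0 0 0 0 0.05; -0.032 0 0 0 0 0 0.05; -0.04 0 0 0 0 0 0.05; -0.048 0 0 0 0 0 0.05; -0.056 0 0 0 0 0 0.05; -0.062 0 0 0 0 0 0.05' | grep -E 'pos|wrist'; python3 - <<'E'
from way import *
d=r.observe()['tool_pos'][:2]-FO;print(d@FX,d@FY,'goal y about',-.095+.0725)
E
```

```text
tool_pos: [0.6418, 0.0147, 0.0263]
wrist_force: [0.3, 5.9, 2.8]
tool_pos: [0.6384, -0.047, 0.0263]
wrist_force: [-1.3, 7.8, 3.4]
-0.06245407514609912 0.0015964748303248046 goal y about -0.022500000000000006
```

```bash
python3 -m handwheel '-0.005 0 0 0 0 0 0.05; -0.01 0 0 0 0 0 0.05; -0.015 0 0 0 0 0 0.05; -0.018 0 0 0 0 0 0.05; -0.02 0 0 0 0 0 0.05; -0.02 0 0 0 0 0 0.05' | grep -E 'pos|wrist'; for i in 1 2; do python3 -m handwheel '-0.001 0 0 0 0 0 0.05; -0.002 0 0 0 0 0 0.05; -0.002 0 0 0 0 0 0.05' | grep -E 'pos|wrist';done
```

```text
tool_pos: [0.6373, -0.0669, 0.0262]
wrist_force: [-1.4, 6.3, 3.8]
tool_pos: [0.6372, -0.0681, 0.0263]
wrist_force: [-1.5, 10.1, 4.6]
tool_pos: [0.6372, -0.0682, 0.0263]
wrist_force: [-0.6, 17.5, 4.7]
```

```bash
python3 -m handwheel '-0.001 0 0 0 0 0 0.05; -0.002 0 0 0 0 0 0.05; -0.002 0 0 0 0 0 0.05' | grep -E 'pos|wrist'; python3 -m handwheel '0.005 0 0 0 0 0 0.05; 0.02 0 0 0 0 0 0.05; 0.04 0 -0.02 0 0 0 0.05; 0.06 0 -0.07 0 0 0 0.05; 0.08 -0.03 -0.12 0 0 0 0.05; 0.1 -0.08 -0.12 0 0 0 0.05; 0.12 -0.13 -0.12 0 0 0 0.05; 0.12 -0.18 -0.12 0 0 0 0.05'|grep -E 'pos|wrist|time'; python3 - <<'E'
from h import *
a=r.capture("top");b=r.capture("scene")
cv2.imwrite('pics/c6.png',np.hstack([cv2.resize(a[150:250,340:440],(400,400),interpolation=2),cv2.resize(b[240:360,200:320],(400,400),interpolation=2)])[:,:,::-1])
E
```

```text
tool_pos: [0.6372, -0.0683, 0.0263]
wrist_force: [-0.6, 24.9, 6.6]
time: 13.7
tool_pos: [0.4623, 0.0571, 0.1473]
wrist_force: [-0.2, 0.4, 0.9]
```

View pics/c6.png

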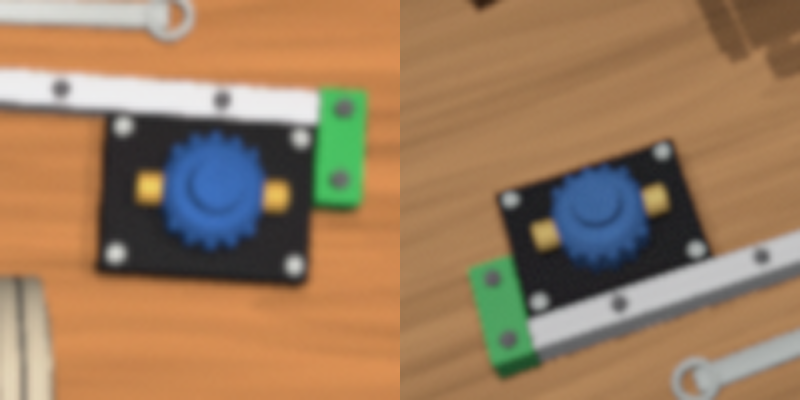

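```bash
python3 - <<'E'
from way import *
a=np.mean([r.capture("top").astype(float) for _ in range(3)],0).astype(np.uint8);g=cv2.cvtColor(a,cv2.COLOR_RGB2GRAY).astype(float)
def edge(lines,horiz,z,lo,hi):
    pts=[]
    for k in lines:
        p=g[lo:hi,k] if horiz else g[k,lo:hi]
        d=np.abs(np.diff(p)); i=d.argmax(); w=d[max(0,i-2):i+3]; c=lo+max(0,i-2)+(w*np.arange(len(w))).sum()/w.sum()+.5
        pts.append((k,c) if horiz else (c,k))
    q=(ray('top',pts,z)-FO); X=np.c_[q@FX,q@FY]
    i,j=(0,1) if horiz else (1,0)
    f=np.polyfit(X[:,j],X[:,i],1); res=X[:,i]-np.polyval(f,X[:,j]); k=abs(res)<.0015
    f=np.polyfit(X[k,j],X[k,i],1); return 'mean',X[k,i].mean().round(4),'slope deg',np.degrees(np.arctan(f[0])).round(2),k.sum(),len(k)
print('-x edge (want -.110)',edge(range(370,412),True,.028,208,228))
print('+y end (want -.030)',edge(range(184,212),False,.028,358,374))
print('fence rear (want +.010)',edge(range(310,415),True,.03,162,172))
print('green outer (-.190)',edge(range(178,198),False,.032,425,438))
print(r.observe()['time'])
E
```

```text
-x edge (want -.110) ('mean', np.float64(-0.1131), 'slope deg', np.float64(-0.32), np.int64(37), 42)
+y end (want -.030) ('mean', np.float64(-0.0289), 'slope deg', np.float64(-0.15), np.int64(27), 28)
fence rear (want +.010) ('mean', np.float64(0.012), 'slope deg', np.float64(-0.74), np.int64(75), 105)
green outer (-.190) ('mean', np.float64(-0.19), 'slope deg', np.float64(9.27), np.int64(2), 20)
13.95
```

Looks flush in both axes. One gentle two-finger nudge square to the fence will confirm it, since the tool should stop at the same distance as before.

```bash
python3 -m handwheel '0 0 0 0 0 0.17 0.06; -0.03 0.005 0 0 0 0.34 0.07; -0.06 0.015 0 0 0 0.51 0.07; -0.09 0.03 0 0 0 0.68 0.07; -0.12 0.045 0 0 0 0.85 0.07; -0.15 0.06 0 0 0 1.02 0.07; -0.18 0.075 0 0 0 1.19 0.07; -0.2 0.085 0 0 0 1.36 0.07' | grep pos; python3 -m handwheel '0 0 0 0 0 0.16 0.07; 0 0 0 0 0 0.21 0.07;0 0 0 0 0 0.21 0.07'|grep pos;  python3 go.py 0.5471 -0.1389 0.026 -3.1
```

```text
tool_pos: [0.5399, -0.151, 0.1463]
tool_pos: [0.5392, -0.1495, 0.1461]
15.325 [ 0.5392 -0.1495  0.1461] d [ 0.0072 -0.0111  0.1201] rot [ 0.0003 -0.001   0.0027]
```

```bash
python3 -m handwheel '0 -0.011 0.03 0 0 0 0.07; 0 -0.011 0.07 0 0 0 0.07; 0 -0.011 0.1 0 0 0 0.07; 0 -0.011 0.119 0 0 0 0.07; 0.005 -0.011 0.12 0 0 0 0.07; 0.013 -0.011 0.12 0 0 0 0.07; 0.021 -0.011 0.12 0 0 0 0.07; 0.029 -0.011 0.12 0 0 0 0.07'|grep -E 'pos|wrist'; for i in 1 2; do python3 -m handwheel '0.002 0 0 0 0 0 0.07; 0.004 0 0 0 0 0 0.07; 0.004 0 0 0 0 0 0.07' | grep -E 'pos|wrist';done;python3 - <<'E'
from way import *
d=r.observe()['tool_pos'][:2]-FO;print(d@FX,d@FY)
E
```

```text
tool_pos: [0.5689, -0.1396, 0.0268]
wrist_force: [1.2, 0.6, -0.1]
tool_pos: [0.5713, -0.1395, 0.0256]
wrist_force: [-0.3, -0.9, -0.5]
tool_pos: [0.5755, -0.1397, 0.0257]
wrist_force: [-0.8, 0.3, -0.8]
-0.12024598279087452 -0.09437442481662597
```

```bash
for i in 1 2 3; do python3 -m handwheel '0.001 0 0 0 0 0 0.07; 0.002 0 0 0 0 0 0.07; 0.002 0 0 0 0 0 0.07' | grep -E 'pos|wrist';done
```

```text
tool_pos: [0.5766, -0.1398, 0.0255]
wrist_force: [-5.1, 1.1, 3.6]
tool_pos: [0.5767, -0.1398, 0.0253]
wrist_force: [-14.9, 1.4, 10.9]
tool_pos: [0.5768, -0.1398, 0.0251]
wrist_force: [-24.4, 2.5, 20.2]
```

```bash
python3 -m handwheel '-0.006 0 0 0 0 0 0.07;-0.03 0 0 0 0 0 0.07; -0.035 0 -0.04 0 0 0 0.07; -0.05 0 -0.09 0 0 0 0.07; -0.08 0 -0.13 0 0 0 0.07; -0.13 0 -0.15 0 0 0 0.07; -0.17 0 -0.15 0 0 0 0.07; -0.17 0 -0.15 0 0 0 0.07'|grep -E 'pos|wrist|time'; python3 - <<'E'
from h import *
a=r.capture("top");b=r.capture("scene")
cv2.imwrite('pics/c7.png',np.hstack([cv2.resize(a[130:280,290:440],(400,400),interpolation=2),cv2.resize(b[120:360,120:360],(400,400),interpolation=2)])[:,:,::-1])
E
```

```text
time: 19.2
tool_pos: [0.4102, -0.1312, 0.1758]
wrist_force: [1.5, 0.1, -0.0]
```

View pics/c7.png

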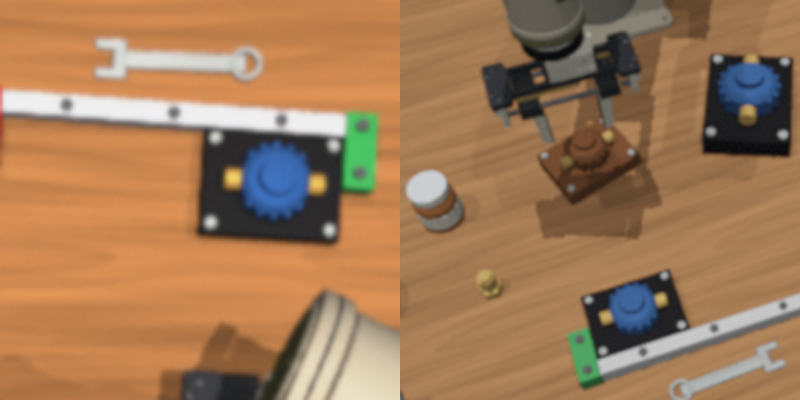

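The plate sits flush against the fence and the green stop. The gripper is about 16 cm up and touching nothing, and the bystanders look where they were.

```bash
python3 -c "
from cell import r
print(r.hand_in())"
```

```text
the job is handed in; nothing more can be done
None
```

The carrier plate is flush against the fence with its end up against the green stop, the gripper is clear of everything, and the job was handed in at about 19 s.

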